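Raise the laboratory jack to its top stop, ease the screw and set the beaker on it

ROBOT

A 6-joint arm with a two-finger parallel gripper is mounted at the origin on a cart in front of the work surface, level with it; the furniture and walls round the work are solid. World frame = base frame: x ahead of the robot, y to its left, z up, the work surface at z = 0. Lengths are in m, angles in rad, forces in N, time in s.
With the tool pointing down it reaches from about 0.25 to 0.85 m from the base axis. Payload 12.5 kg.
Tool frame: the origin (TCP) lies midway between the tips of the shut fingers; the grasp point (between the pads) lies 19 mm behind it; z points along the fingers, y is the line along which they close (so a half turn about z gives the same grasp; the last joint's range is limited). The gripper opens to 93 mm and grips with 3 to 60 N. Pads are 15 mm wide; open, the fingers measure 128 mm over their backs; the gripper's body (75 mm by 188 mm) begins 65 mm behind the grasp point.
Start: joints at [-1.417, 0.351, 1.652, -0, 1.139, -0.085], TCP at [0.13, -0.534, 0.192] pointing down, gripper open.
Joint ranges: [-2.75, 2.75], [-0.79, 2.1], [0.01, 2.65], [-1.57, 4.71], [0.07, 3.14], [-2.87, 2.87]. Speed limits (rad/s): [2.22, 2.22, 2.79, 3.14, 3.14, 3.14].

INTERFACE

Orientations are given as a 3x3 rotation matrix whose columns are the frame's x, y, z axes.
In Python, from workcell import env gives the robot as it stands.
- The arm moves only by the tool carry_out, never from a script. Its arguments are lists of equal length, an entry for each row: "slide": the shift along the tool's x, y, z each as a share of 0.12 m, from -1 to 1, a list of three; "twist": the turn, a rotation vector about the tool's x, y, z each as a share of 45 degrees, from -1 to 1, a list of three. A call has 1 to 12 rows; each row shifts and turns the commanded pose from where the row before left it, along the tool's axes as they then stand; what a row does not reach is not made up. A row lasts 1/10 s, in which the tool goes at most 50 mm and 8.59 degrees, less where a joint would pass 70% of its speed; a pose out of reach is approached as far as the arm can. A call with a number of a shift or a turn outside -1 to 1 is refused whole. A call with a gripper value outside its range is refused whole. "claw" is the gripper command: -1 is fully open, 1 is shut, values between are in proportion, set as the call begins (left out, the last holds). The fingers move at their own pace and stop on an object; "squeeze" is the grip in N (left out, the last holds). Time passes only in rows, so rows that do not move let the fingers close. It gives the time, the measured TCP pose, the force, the opening and the grip force at its end, in the units of the state.
- env.sense(): the state, without advancing time (a new reading comes with each control period).
- env.grab_frame(name): name is "scene" or "top" or "wrist"; returns the picture (400x640x3 uint8, red, green, blue); there is no depth.
- env.camera_params(name): a dict with "mtx" (3x3 intrinsics, pixels), "xyz" and "orientation" of the camera in the world. Camera axes: x right, y down, z forward; pixel columns grow to the right and rows downward; lengths in m; the calibration is good to about 2 mm. A picture is of the moment at which its call begins: read the wrist's pose just before it. camera_params takes no time and is no camera call; for the wrist camera it gives the pose at the moment of the call.
- env.finish_job(): hands the job in; it is judged then, once.
The state is a dict: "t": time; "joint_pos": joint angles; "qd": joint speeds; "joint_efforts": joint torques, N m; "eef_pos": TCP position; "ee_rot": TCP orientation; "force": force on the tool from outside, world axes, zero at the start; "torque": the same for the moment, N m; "gripper_width": finger opening in m; "gripper_force": force on a finger pad.
Only numpy, scipy, OpenCV 4.12 (cv2) and the standard library are available. Lean on these libraries where they do the work, as an engineer would, in place of code of your own. Each camera call takes 0.05 s, during which the arm holds its last target. There are 200 camera calls.

TASK

Make the laboratory jack ready as a full-height stand for the beaker: crank its handle clockwise until the screw comes up against its top stop, then back the crank off a quarter turn so that the screw is not left jammed. Only then take the beaker that stands at the front of the bench, left of the jack, set it down upright in the middle of the jack's top plate and let go; do not drop it or disturb the vial, the dropper bottle and the forceps lying near the jack.

Things in the scene. Friction and masses are not known exactly. Their poses are not given: they have to be found in the camera images.
- jack: Laboratory scissor jack of plain steel, fixed on the bench. Base and top plate 130 mm (x) by 112 mm (y), scissor links between them. Origin: centre of the base's underside, on the bench. Its x axis lies level along the screw: -x points from the jack along the screw to the crank, roughly toward the robot; z is up. The screw sticks out 63 mm beyond the plates' front edge to the crank arm.
- jack_crank (a joint): Turn of the crank, rad, counted on over the turns: 0 at the lowest, growing as it is cranked clockwise as seen from the crank's end (the plate rises), to a hard top stop at 18.85 (three turns). At 0, 2 pi, 4 pi.. the arm points straight up; pi/2 later along the jack's -y. Starts 1.4 to 2.4 turns below the stop. Friction 0.1 N m (4 N at the grip); it stays where it is left, also under load.
- crank_centre (a point): Point on the crank's turning axis, in the plane of the grip's middle (154.5 mm from the jack's centre, 89.5 mm in front of the plates' front edge). It does not turn but rises with the screw: its height over the bench is 76.5 mm at the lowest and 0.78 mm more for each rad of the crank (4.9 mm a turn; 91 mm at the stop).
- grip_centre (a point): Centre of the crank's grip: a black plastic sleeve, 13.6 mm in diameter, 44 mm long, lying level along the jack's x axis 28 mm off the turning axis. It turns freely on its pin, so it can be held without turning the hand while carried round. The crank arm, 5 mm thick, stands 26.5 mm behind this point (toward the jack). The grip is 49 mm or more above the bench, free from above, in front and at the sides.
- plate_top (a point): Centre of the top face of the jack's top plate (a thin ribbed rubber mat, 114 by 96 mm). It is level and rises by twice as much as the crank's axis: 155 mm above the bench at the lowest, 184 mm at the stop, 182 mm a quarter turn below the stop. Its axes are parallel to those of the jack.
- beaker: Clear glass beaker, 54 mm in diameter, 68 mm high, open at the top, 40 to 85 g, standing at the front of the bench, left of the jack (another, at the back by the tube rack, is part of the room). Origin: centre of its underside; z up. Farther back, between it and the jack, stands the microscope: its eyepieces, 290 mm up, overhang to 0.54 m ahead of the robot; pass in front of them.
- vial: Bystander: sample vial with screw cap, 24 mm in diameter, 50 mm high, standing left of the jack. Origin: centre of its underside.
- dropper_bottle: Bystander: dropper bottle with rubber bulb, 33 mm in diameter, 106 mm high, standing behind the jack. Origin: centre of its underside.
- forceps: Bystander: steel forceps, 132 mm long (along its y), 13 mm wide, 9 mm high, lying right of the crank. Origin: middle of its underside.
Not all that is in view belongs to the job. Leave any green or pink look-alike of the beaker alone.

How it is judged:
By the outcome, as a careful person would: the job done as asked, in the order asked, and still so for the second after the job is handed in, with the robot touching nothing.
It also fails if it takes over 72 s, if anything falls off the work surface, if the arm or the gripper's body presses on something with over 40 N, if the wrist force passes 120 N, or if a joint passes its speed limit or range.

## Working session

There is one attempt and no reset: what is moved stays moved. The work goes in short steps, Python scripts to look and compute and a tool call to move; the robot and the scene stay as the last step left them, time stands still between calls to the robot, and variables do not carry over. Pictures are saved under pics/ and viewed, at most 10 in all, crops included, and the job is handed in when it is done.

Besides the shell and the picture viewer there is one more tool, called after ">>>" in YAML: its name, and indented under it one key for each argument. carry_out: Moves the arm, as the interface text tells. Its arguments: {"type":"object","properties":{"slide":{"type":"array","items":{"type":"array","items":{"type":"number"}}},"twist":{"type":"array","items":{"type":"array","items":{"type":"number"}}},"claw":{"type":"number"},"squeeze":{"type":"number"}},"required":["slide","twist"]}

```bash
mkdir -p pics; ls; python3 - <<'E'
from workcell import env
import cv2,numpy as np
np.set_printoptions(precision=4,suppress=True)
for n in("scene","top"):
    cv2.imwrite(f"pics/{n}0.png",env.grab_frame(n)[:,:,::-1]); p=env.camera_params(n); print(n,p)
s=env.sense();print(s['t'],s['eef_pos'],s['ee_rot'],s['gripper_width'])
E
```

```text
pics
scene {'mtx': array([[482.1087,   0.    , 319.1302],
       [  0.    , 482.1087, 199.4603],
       [  0.    ,   0.    ,   1.    ]]), 'xyz': array([-0.1106,  0.6587,  0.9586]), 'orientation': array([[-0.6688, -0.495 ,  0.5547],
       [-0.7433,  0.4601, -0.4856],
       [-0.0148, -0.7371, -0.6757]])}
top {'mtx': array([[458.1513,   0.    , 323.8839],
       [  0.    , 458.1513, 197.5706],
       [  0.    ,   0.    ,   1.    ]]), 'xyz': array([0.3957, 0.0588, 1.2714]), 'orientation': array([[ 0.0245, -0.9872,  0.1576],
       [-0.9997, -0.0235,  0.0079],
       [-0.0041, -0.1577, -0.9875]])}
0.1 [ 0.1301 -0.5341  0.1913] [[ 0.9716  0.2366 -0.0002]
 [ 0.2366 -0.9716  0.001 ]
 [ 0.0001 -0.001  -1.    ]] 0.09311480234610771
```

View pics/scene0.png

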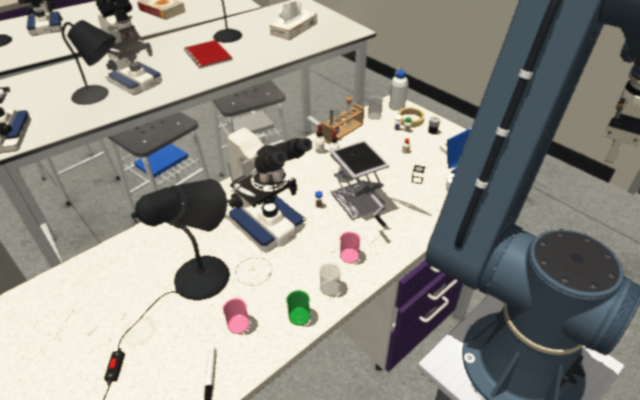

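View pics/top0.png

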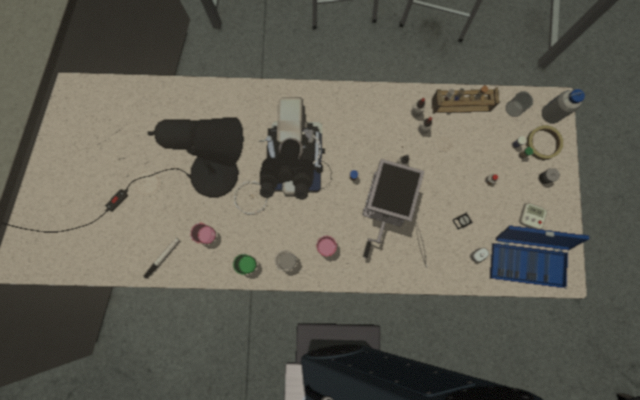

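The clear beaker is at scene (330,280) and top (288,262), between the pink and green look-alikes. The jack plate is at top (396,188) and the crank grip near top (368,248). Next I'll enlarge these.

```bash
python3 - <<'E'
import cv2,numpy as np
t=cv2.imread("pics/top0.png");s=cv2.imread("pics/scene0.png")
a=cv2.resize(t[140:280,270:440],None,fx=4,fy=4,interpolation=2)
b=cv2.resize(s[130:310,290:430],None,fx=3.3,fy=3.3,interpolation=2)
cv2.imwrite("pics/t1.png",a);cv2.imwrite("pics/s1.png",b);print(a.shape,b.shape)
E
```

```text
(560, 680, 3) (594, 462, 3)
```

View pics/t1.png

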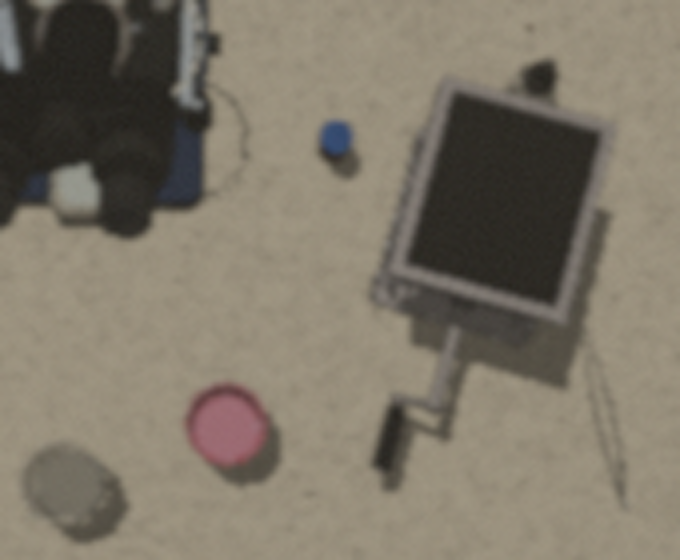

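View pics/s1.png

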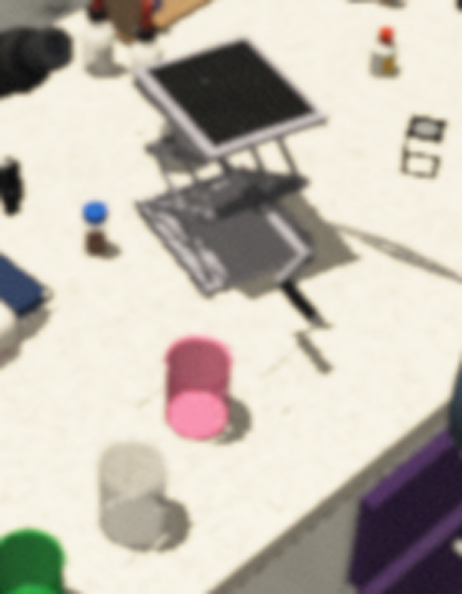

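The top crop shows the plate corners at (447,80), (612,125), (565,320) and (393,268), and the grip from (398,402) to (383,470). The beaker's rim and base are around (66,485). In the scene crop the plate corners are (135,72), (247,40), (327,120) and (218,155). There the grip runs from (285,284) to (320,322), the beaker's rim is centred at (132,462) and its base at (132,525).

```bash
cat > h.py <<'E'
import numpy as np,cv2
from workcell import env
np.set_printoptions(precision=4,suppress=True)
def ray(p,uv):
    d=p['orientation']@np.linalg.inv(p['mtx'])@np.array([*uv,1.]);return np.array(p['xyz']),d/np.linalg.norm(d)
def tri(rs):
    A=sum(np.eye(3)-np.outer(d,d) for c,d in rs);b=sum((np.eye(3)-np.outer(d,d))@c for c,d in rs)
    x=np.linalg.solve(A,b);return x,[np.linalg.norm((np.eye(3)-np.outer(d,d))@(x-c)) for c,d in rs]
def atz(r,z): c,d=r;return c+d*(z-c[2])/d[2]
def proj(p,x):
    v=p['mtx']@np.array(p['orientation']).T@(np.array(x)-p['xyz']);return v[:2]/v[2]
E
python3 - <<'E'
from h import *
T=env.camera_params("top");S=env.camera_params("scene")
t=lambda u,v:ray(T,(270+(u-1.5)/4,140+(v-1.5)/4))
s=lambda u,v:ray(S,(290+(u-1.15)/3.3,130+(v-1.15)/3.3))
P=[]
for a,b in [((447,80),(247,40)),((612,125),(327,120)),((565,320),(218,155)),((393,268),(135,72))]:
    x,e=tri([t(*a),s(*b)]);P.append(x);print(x,e[0])
P=np.array(P);c=P.mean(0);print("plate",c)
ax=(P[0]+P[1]-P[2]-P[3]);ax2=P[0]+P[3]-P[1]-P[2]
print("yaw",np.arctan2(ax[1],ax[0]),np.arctan2(-ax2[0],ax2[1]),np.hypot(*ax[:2])/2,np.hypot(*ax2[:2])/2)
for a,b in [((398,402),(285,284)),((383,470),(320,322)),((390,436),(302,303))]: print("grip",*tri([t(*a),s(*b)]))
# beaker: base from scene/top
print("base scene",atz(s(132,525),0),"rim scene",atz(s(132,462),.068))
print("rim top",atz(t(62,477),.068)); print("base top",atz(t(82,507),0.))
E
```

```text
[ 0.6227 -0.091   0.2165] 0.042683907746979645
[ 0.6352 -0.2209  0.0549] 0.041430588911412124
[ 0.5606 -0.1235  0.1062] 0.044257353234494874
[ 0.5625 -0.0113  0.2459] 0.030457563041399318
plate [ 0.5952 -0.1117  0.1559]
yaw -0.9201422109536896 0.04385124326521136 0.11131389653584163 0.12113939312001397
grip [ 0.4774 -0.0542  0.0602] [np.float64(0.0009793297055758524), np.float64(0.000979329705575586)]
grip [ 0.4323 -0.0455  0.0567] [np.float64(0.001621943731697024), np.float64(0.001621943731696956)]
grip [ 0.4548 -0.0495  0.0585] [np.float64(0.0012748860010718542), np.float64(0.0012748860010718542)]
base scene [ 0.4184  0.1672 -0.    ] rim scene [0.4215 0.1643 0.068 ]
rim top [0.4236 0.1654 0.068 ]
base top [0.4051 0.1569 0.    ]
```

```bash
python3 - <<'E'
from h import *
T=env.camera_params("top");S=env.camera_params("scene")
t=lambda u,v:ray(T,(270+(u-1.5)/4,140+(v-1.5)/4))
s=lambda u,v:ray(S,(290+(u-1.15)/3.3,130+(v-1.15)/3.3))
P=[]
for a,b in [((447,80),(135,72)),((612,125),(247,40)),((565,320),(327,120)),((393,268),(218,155))]:
    x,e=tri([t(*a),s(*b)]);P.append(x);print(x,e[0])
P=np.array(P);c=P.mean(0);print("plate",c)
ax=(P[0]+P[1]-P[2]-P[3]);ax2=P[0]+P[3]-P[1]-P[2]
y1,y2=np.arctan2(ax[1],ax[0]),np.arctan2(-ax2[0],ax2[1]);yaw=(y1+y2)/2
print("yaw",y1,y2,np.hypot(*ax[:2])/2,np.hypot(*ax2[:2])/2)
g=tri([t(390,436),s(302,303)])[0]
X=np.array([np.cos(yaw),np.sin(yaw)]);Y=np.array([-X[1],X[0]])
th=(c[2]-.155)/.78e-3/2
print("grip in jack",(g[:2]-c[:2])@X,(g[:2]-c[:2])@Y, "turn from plate z",th, "cc z",.0765+.00078*th)
h=g[2]-(.0765+.00078*th); print("ang mod 2pi",np.arctan2(-(g[:2]-c[:2])@Y,h)%(2*np.pi))
E
```

```text
[ 0.6734 -0.0735  0.155 ] 0.00020107441075973317
[ 0.6467 -0.1783  0.1505] 0.0015585910281574937
[ 0.5248 -0.1474  0.1501] 5.688586623342596e-05
[ 0.5508 -0.0431  0.1571] 0.003590319568045556
plate [ 0.5989 -0.1106  0.1532]
yaw -0.24532370931815833 -0.24693117174659773 0.12605878905748052 0.10779452006853592
grip in jack -0.15462355841660289 0.024115010120325468 turn from plate z -1.179227168362766 cc z 0.07558020280867704
ang mod 2pi 4.095409634979171
```

```bash
cat >> h.py <<'E'
def plan(target,n,yaw=None):
    s=env.sense();R=np.array(s['ee_rot']);d=R.T@(np.array(target)-s['eef_pos'])
    print("t",s['t'],"pos",np.array(s['eef_pos']),"F",np.array(s['force']),"w",s['gripper_width'],"slide/row",d/.12/n,"mm/row",np.linalg.norm(d)/n*1e3)
    if yaw is not None:
        from scipy.spatial.transform import Rotation as Ro
        G=np.array([[np.cos(yaw),np.sin(yaw),0],[np.sin(yaw),-np.cos(yaw),0],[0,0,-1.]])
        print("twist share total",Ro.from_matrix(R.T@G).as_rotvec()/(np.pi/4))
E
python3 - <<'E'
from h import *
plan([.45,-.05,.2],12,-.246)
W=env.camera_params("wrist");s=env.sense();R=np.array(s['ee_rot']);print(W['mtx'],R.T@(W['xyz']-s['eef_pos']),R.T@W['orientation'])
E
```

```text
t 0.1 pos [ 0.1301 -0.5341  0.1913] F [ 0.1474 -0.2908  0.1587] w 0.09311480234610771 slide/row [ 0.2954 -0.2741 -0.0058] mm/row 48.35742634308896
twist share total [-0.0013  0.0002  0.6173]
[[326.7452   0.     324.8067]
 [  0.     326.7452 198.4499]
 [  0.       0.       1.    ]] [ 0.0777  0.0001 -0.1933] [[ 0.001  -0.9609 -0.2768]
 [ 1.      0.0009  0.0008]
 [-0.0005 -0.2768  0.9609]]
```

>>> carry_out:
  slide:
    - [0.15, -0.14, 0]
    - [0.29, -0.27, 0]
    - [0.29, -0.27, 0]
    - [0.29, -0.27, 0]
    - [0.29, -0.27, 0]
    - [0.29, -0.27, 0]
    - [0.29, -0.27, 0]
    - [0.29, -0.27, 0]
    - [0.29, -0.27, 0]
    - [0.29, -0.27, 0]
    - [0.29, -0.27, 0]
    - [0.29, -0.27, 0]
  twist:
    - [0, 0, 0]
    - [0, 0, 0]
    - [0, 0, 0]
    - [0, 0, 0]
    - [0, 0, 0]
    - [0, 0, 0]
    - [0, 0, 0]
    - [0, 0, 0]
    - [0, 0, 0]
    - [0, 0, 0]
    - [0, 0, 0]
    - [0, 0, 0]

```text
t: 1.3
eef_pos: [0.4319, -0.075, 0.1918]
ee_rot: [[0.972, 0.237, 0.0], [0.237, -0.972, -0.0], [0.0, 0.0, -1.0]]
force: [-0.1, -1.3, -0.2]
gripper_width: 0.0929
gripper_force: 0.0
```

>>> carry_out:
  slide:
    - [0, 0, 0]
    - [0, 0, 0]
    - [0, 0, 0]
    - [0, 0, 0]
    - [0, 0, 0]
    - [0, 0, 0]
    - [0, 0, 0]
    - [0, 0, 0]
    - [0, 0, 0]
    - [0, 0, 0]
  twist:
    - [0, 0, -0.169]
    - [0, 0, -0.169]
    - [0, 0, -0.169]
    - [0, 0, -0.169]
    - [0, 0, -0.169]
    - [0, 0, -0.169]
    - [0, 0, -0.169]
    - [0, 0, -0.169]
    - [0, 0, -0.169]
    - [0, 0, -0.169]

```text
t: 2.3
eef_pos: [0.4311, -0.0769, 0.1915]
ee_rot: [[-0.001, 1.0, -0.001], [1.0, 0.001, 0.0], [0.0, -0.001, -1.0]]
force: [0.6, -0.2, 0.8]
gripper_width: 0.0929
gripper_force: 0.0
```

>>> carry_out:
  slide:
    - [0, 0, 0]
    - [0, 0, 0]
    - [0, 0, 0]
    - [0, 0, 0]
    - [0, 0, 0]
    - [0, 0, 0]
    - [0, 0, 0]
    - [0, 0, 0]
    - [0, 0, 0]
    - [0, 0, 0]
    - [0, 0, 0]
  twist:
    - [0, 0, -0.169]
    - [0, 0, -0.169]
    - [0, 0, -0.169]
    - [0, 0, -0.169]
    - [0, 0, -0.169]
    - [0, 0, -0.169]
    - [0, 0, -0.169]
    - [0, 0, -0.169]
    - [0, 0, -0.169]
    - [0, 0, -0.169]
    - [0, 0, 0]

```text
t: 3.4
eef_pos: [0.4311, -0.0769, 0.1916]
ee_rot: [[-0.97, 0.244, -0.0], [0.244, 0.97, 0.0], [0.0, 0.0, -1.0]]
force: [1.3, -0.0, -0.2]
gripper_width: 0.0931
gripper_force: 0.0
```

```bash
python3 - <<'E'
from h import *
plan([.45,-.05,.2],2,2.896)
print(env.camera_params("wrist"))
cv2.imwrite("pics/w1.png",env.grab_frame("wrist")[:,:,::-1])
E
```

```text
t 3.4 pos [ 0.4311 -0.0769  0.1916] F [ 1.285  -0.0171 -0.1924] w 0.09312843209544774 slide/row [-0.049   0.1279 -0.0352] mm/row 16.973679212624326
twist share total [ 0.     -0.0006 -0.0008]
{'mtx': array([[326.7452,   0.    , 324.8067],
       [  0.    , 326.7452, 198.4499],
       [  0.    ,   0.    ,   1.    ]]), 'xyz': array([ 0.3569, -0.0581,  0.3849]), 'orientation': array([[ 0.2427,  0.9319,  0.2696],
       [ 0.9701, -0.2331, -0.0675],
       [-0.0001,  0.2779, -0.9606]])}
```

View pics/w1.png

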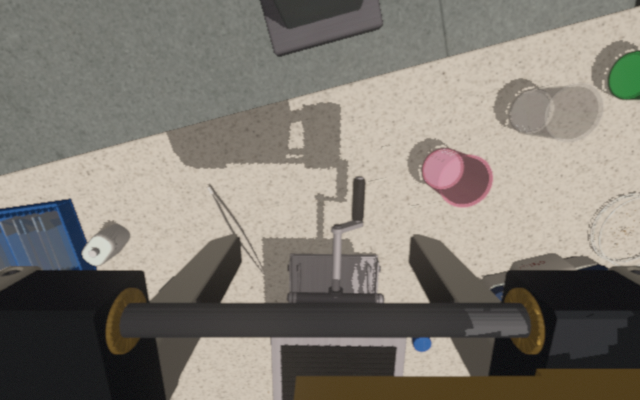

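The wrist view shows the grip from (361,178) to (357,220) and the shaft running from (337,228) to (336,290). The clear beaker's base is at about (531,112) and its rim at about (571,112). I'll triangulate these.

```bash
python3 - <<'E'
from h import *
T=env.camera_params("top");S=env.camera_params("scene");W=env.camera_params("wrist")
t=lambda u,v:ray(T,(270+(u-1.5)/4,140+(v-1.5)/4))
s=lambda u,v:ray(S,(290+(u-1.15)/3.3,130+(v-1.15)/3.3))
print("grip",*tri([t(390,436),s(302,303),ray(W,(359,199))]))
print("grip w+t",*tri([t(390,436),ray(W,(359,199))]))
print("w+s",*tri([s(302,303),ray(W,(359,199))]))
yaw=-.246;X=np.array([np.cos(yaw),np.sin(yaw)]);Y=np.array([-X[1],X[0]])
for z in(.0585,): print("w@z",atz(ray(W,(359,199)),z)[:2])
a=atz(ray(W,(337,228)),.0797);b=atz(ray(W,(336,288)),.0797);d=(b-a)[:2];print("shaft",a,b,np.arctan2(d[1],d[0]),"jack y of shaft",a[:2]@Y,b[:2]@Y)
c=np.array([.5989,-.1106]);print("plate c",c@X,c@Y)
g=atz(ray(W,(359,199)),.0585)[:2];print("grip jack",g@X,g@Y)
print("beaker base",atz(ray(W,(531,112)),0),"rim",atz(ray(W,(571,112)),.068))
print("rim tri",tri([ray(W,(571,112)),t(62,477),s(132,462)]))
print("pink",atz(ray(W,(443,169)),0))
E
```

```text
grip [ 0.4552 -0.0482  0.0606] [np.float64(0.0005802695990603421), np.float64(0.0025819929228277105), np.float64(0.0023182115127820028)]
grip w+t [ 0.4552 -0.0475  0.0679] [np.float64(0.000426178019678121), np.float64(0.00042617801967808196)]
w+s [ 0.4546 -0.0477  0.0614] [np.float64(0.0024125827195661358), np.float64(0.002412582719566006)]
w@z [ 0.4579 -0.0468]
shaft [ 0.4753 -0.0754  0.0797] [ 0.5409 -0.0925  0.0797] -0.2551260394577328 jack y of shaft 0.042656072773817076 0.04203781602884113
plate c 0.6078036997383204 0.03857761766114725
grip jack 0.4554881449571584 0.06615042496150547
beaker base [0.4237 0.1677 0.    ] rim [0.4212 0.1642 0.068 ]
rim tri (array([0.4222, 0.1647, 0.0674]), [np.float64(0.0009338242519266474), np.float64(0.0015429682410384694), np.float64(0.0008281110468635732)])
pink [0.4643 0.0607 0.    ]
```

>>> carry_out:
  slide:
    - [-0.053, 0.1425, 0]
    - [-0.053, 0.1425, 0]
    - [0, 0, 0.246]
    - [0, 0, 0.246]
    - [0, 0, 0.246]
    - [0, 0, 0.246]
    - [0, 0, 0.246]
    - [0, 0, 0]
    - [0, 0, 0]
  twist:
    - [0, 0, 0]
    - [0, 0, 0]
    - [0, 0, 0]
    - [0, 0, 0]
    - [0, 0, 0]
    - [0, 0, 0]
    - [0, 0, 0]
    - [0, 0, 0]
    - [0, 0, 0]

```text
t: 4.35
eef_pos: [0.452, -0.0469, 0.0446]
ee_rot: [[-0.969, 0.248, -0.001], [0.248, 0.969, 0.0], [0.001, -0.0, -1.0]]
force: [0.5, -0.4, -0.0]
gripper_width: 0.0932
gripper_force: 0.0
```

>>> carry_out:
  slide:
    - [0, 0, 0]
    - [0, 0, 0]
    - [0, 0, 0]
    - [0, 0, 0]
    - [0, 0, 0]
    - [0, 0, 0]
    - [0, 0, 0]
    - [0, 0, 0]
    - [0, 0, 0]
    - [0, 0, 0]
  twist:
    - [0, 0, 0]
    - [0, 0, 0]
    - [0, 0, 0]
    - [0, 0, 0]
    - [0, 0, 0]
    - [0, 0, 0]
    - [0, 0, 0]
    - [0, 0, 0]
    - [0, 0, 0]
    - [0, 0, 0]
  claw: 1
  squeeze: 15

```text
t: 5.35
eef_pos: [0.452, -0.0469, 0.0441]
ee_rot: [[-0.969, 0.246, -0.0], [0.246, 0.969, 0.0], [0.0, -0.0, -1.0]]
force: [0.1, 0.1, 0.4]
gripper_width: 0.018
gripper_force: 0.0
```

```bash
python3 - <<'E'
from h import *
s=env.sense();print(np.array(s['force']),np.array(s['torque']))
i=env.grab_frame("wrist")[:,:,::-1];a=cv2.resize(i[120:320,200:440],None,fx=3,fy=3,interpolation=2)
cv2.imwrite("pics/w2.png",a);print(env.camera_params("wrist")['xyz'])
E
```

```text
[0.148  0.1378 0.4444] [ 0.0559 -0.1808 -0.0126]
[ 0.3777 -0.0279  0.2374]
```

View pics/w2.png

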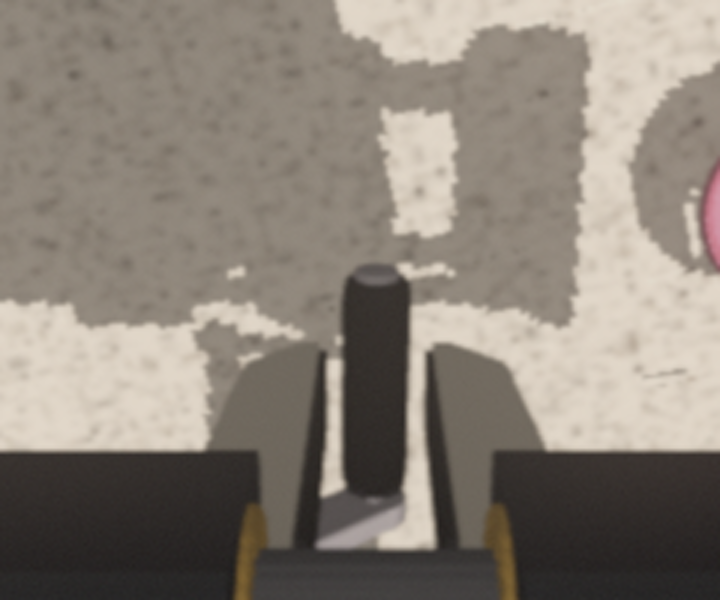

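The grip lies centred between the closing fingers, at crop x=375 with the pads at 325 and 430. I'll finish closing on it.

>>> carry_out:
  slide:
    - [0, 0, 0]
    - [0, 0, 0]
    - [0, 0, 0]
    - [0, 0, 0]
  twist:
    - [0, 0, 0]
    - [0, 0, 0]
    - [0, 0, 0]
    - [0, 0, 0]

```text
t: 5.8
eef_pos: [0.452, -0.0469, 0.0441]
ee_rot: [[-0.969, 0.246, -0.0], [0.246, 0.969, 0.0], [0.0, 0.0, -1.0]]
force: [0.1, -0.3, -0.0]
gripper_width: 0.0005
gripper_force: 0.0
```

```bash
cat > circ.py <<'E'
import sys;from h import *
th0,n,dth=float(sys.argv[1]),int(sys.argv[2]),float(sys.argv[3]);r=.028
f=lambda t:np.array([0,-r*np.sin(t),-(r*np.cos(t)+.00078*t)])/.12  # tool y=jack Y, z down
print([[0]+[round(float(v),4) for v in f(th0+(k+1)*dth)-f(th0+k*dth)][1:] for k in range(n)])
E
python3 circ.py 4.14 6 .25; python3 -c "
from h import *
s=env.sense();print(s['gripper_width'],np.array(s['force']))"
```

```text
[[0, 0.0252, -0.0541], [0, 0.0114, -0.0587], [0, -0.0031, -0.0597], [0, -0.0173, -0.0572], [0, -0.0305, -0.0511], [0, -0.0418, -0.0421]]
0.0004681387987706098 [ 0.0778 -0.2722 -0.0347]
```

The fingers closed to 0, so the grip was missed or slipped out. Looking again.

```bash
python3 - <<'E'
from h import *
i=env.grab_frame("wrist")[:,:,::-1];a=cv2.resize(i[120:320,200:440],None,fx=2,fy=2,interpolation=2)
s=env.grab_frame("scene")[:,:,::-1];b=cv2.resize(s[190:260,350:430],None,fx=5,fy=5,interpolation=2)
c=np.zeros((750,480,3),np.uint8);c[:400,:480]=a;c[400:,:400]=b
cv2.imwrite("pics/m3.png",c[:,:])
cv2.imwrite("pics/m3.png",np.hstack([np.pad(a,((0,0),(0,0),(0,0))),np.pad(b[:, :320],((0,50),(0,0),(0,0)))])[:400]) 
E
```

```text
(no output)
```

View pics/m3.png

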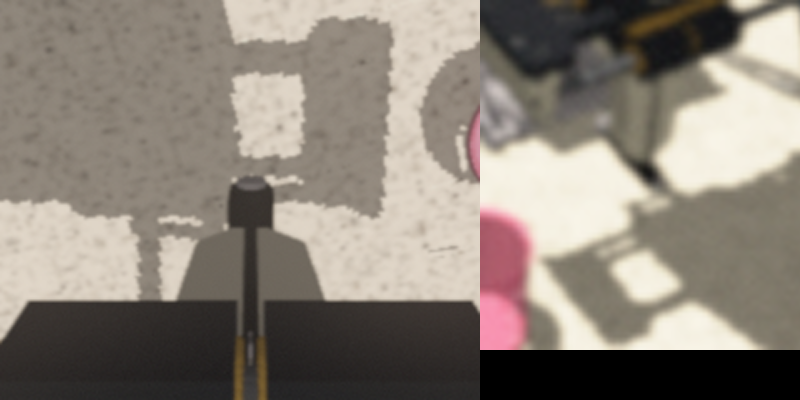

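```bash
python3 - <<'E'
from h import *
W=env.camera_params("wrist");W1=dict(W,xyz=np.array([.3569,-.0581,.3849]),orientation=np.array([[ 0.2427,  0.9319,  0.2696],[ 0.9701, -0.2331, -0.0675],[-0.0001,  0.2779, -0.9606]]))
W2=W; s=env.sense();p=np.array(s['eef_pos']);R=np.array(s['ee_rot']);print(p)
near=tri([ray(W1,(361,179)),ray(W2,(325,212))]);far=tri([ray(W1,(357,219)),ray(W2,(325,283))])
print("near",near,"far",far)
S=env.camera_params("scene")
for z in(0,-.019,-.04):
  for x in (.0075,-.0075): q=p+R@np.array([x,0,z]);print(z,x,"scene",proj(S,q),"wrist",(proj(W,q)-[200,120])*2)
E
```

```text
[ 0.452  -0.0469  0.0441]
near (array([ 0.4341, -0.0412,  0.0675]), [np.float64(0.0011946607979775301), np.float64(0.0011946607979774493)]) far (array([ 0.4768, -0.0532,  0.0647]), [np.float64(0.0004505302053744818), np.float64(0.0004505302053744582)])
0 0.0075 scene [381.9949 228.0941] wrist [248.772  197.1077]
0 -0.0075 scene [378.8739 224.5171] wrist [248.7374 241.3296]
-0.019 0.0075 scene [382.5299 223.0064] wrist [248.6834 219.5527]
-0.019 -0.0075 scene [379.373  219.4327] wrist [248.6474 267.5118]
-0.04 0.0075 scene [383.134  217.2605] wrist [248.5629 250.0841]
-0.04 -0.0075 scene [379.9365 213.6916] wrist [248.5256 302.9637]
```

The grip triangulates at z≈0.066, but the real fingertips sit about 20 mm behind the reported TCP, so they shut just above the grip. I'll open, go lower and grip again.

>>> carry_out:
  slide:
    - [0, 0, 0]
    - [0, 0, 0]
    - [0, 0, 0]
    - [0, 0, 0]
    - [0, 0, 0]
    - [0, 0, 0]
    - [0, 0, 0]
    - [0.025, 0, 0.05]
    - [0, 0, 0.055]
    - [0, 0, 0]
  twist:
    - [0, 0, 0]
    - [0, 0, 0]
    - [0, 0, 0]
    - [0, 0, 0]
    - [0, 0, 0]
    - [0, 0, 0]
    - [0, 0, 0]
    - [0, 0, 0]
    - [0, 0, 0]
    - [0, 0, 0]
  claw: 0.15

```text
t: 6.9
eef_pos: [0.4483, -0.046, 0.0305]
ee_rot: [[-0.969, 0.246, -0.002], [0.246, 0.969, 0.0], [0.002, -0.0, -1.0]]
force: [0.1, -0.3, 0.3]
gripper_width: 0.0396
gripper_force: 0.0
```

>>> carry_out:
  slide:
    - [0, 0, 0]
    - [0, 0, 0]
    - [0, 0, 0]
    - [0, 0, 0]
    - [0, 0, 0]
    - [0, 0, 0]
    - [0, 0, 0]
    - [0, 0, 0]
  twist:
    - [0, 0, 0]
    - [0, 0, 0]
    - [0, 0, 0]
    - [0, 0, 0]
    - [0, 0, 0]
    - [0, 0, 0]
    - [0, 0, 0]
    - [0, 0, 0]
  claw: 1
  squeeze: 15

```text
t: 7.7
eef_pos: [0.4492, -0.0462, 0.0316]
ee_rot: [[-0.969, 0.246, 0.0], [0.246, 0.969, -0.0], [-0.0, -0.0, -1.0]]
force: [-0.1, -0.6, 0.1]
gripper_width: 0.0131
gripper_force: 15.0
```

Gripped at 13.1 mm. Now I'll start cranking.

>>> carry_out:
  slide:
    - [0, 0.0252, -0.0541]
    - [0, 0.0114, -0.0587]
    - [0, -0.0031, -0.0597]
    - [0, -0.0173, -0.0572]
    - [0, 0, 0]
  twist:
    - [0, 0, 0]
    - [0, 0, 0]
    - [0, 0, 0]
    - [0, 0, 0]
    - [0, 0, 0]

```text
t: 8.2
eef_pos: [0.4494, -0.0431, 0.0602]
ee_rot: [[-0.969, 0.246, 0.0], [0.246, 0.969, 0.002], [0.0, 0.002, -1.0]]
force: [1.0, 11.7, -0.3]
gripper_width: 0.0128
gripper_force: 15.0
```

```bash
python3 circ.py 5.14 12 .25;python3 circ.py 8.14 12 .25;python3 circ.py 11.14 12 .25;python3 circ.py 14.14 12 .25;python3 circ.py 17.14 8 .25
cat > st.py <<'E'
from h import *
s=env.sense();yaw=-.246;X=np.array([np.cos(yaw),np.sin(yaw),0]);Y=np.array([-X[1],X[0],0]);p=np.array(s['eef_pos']);F=np.array(s['force'])
print("t",s['t'],"X,Y,z",p@X,p@Y,p[2],"F",F@X,F@Y,F[2],"w",s['gripper_width'],"tq",np.array(s['torque']))
E
python3 st.py
```

```text
[[0, -0.0305, -0.0511], [0, -0.0418, -0.0421], [0, -0.0505, -0.0304], [0, -0.0561, -0.017], [0, -0.0582, -0.0027], [0, -0.0566, 0.0117], [0, -0.0516, 0.0253], [0, -0.0433, 0.0373], [0, -0.0323, 0.0468], [0, -0.0193, 0.0532], [0, -0.0052, 0.0563], [0, 0.0093, 0.0558]]
[[0, 0.0232, 0.0517], [0, 0.0357, 0.0443], [0, 0.046, 0.034], [0, 0.0534, 0.0216], [0, 0.0574, 0.0076], [0, 0.0579, -0.0069], [0, 0.0548, -0.021], [0, 0.0483, -0.034], [0, 0.0388, -0.045], [0, 0.0269, -0.0532], [0, 0.0133, -0.0583], [0, -0.0011, -0.0598]]
[[0, -0.0155, -0.0577], [0, -0.0289, -0.0521], [0, -0.0405, -0.0434], [0, -0.0496, -0.0321], [0, -0.0556, -0.0189], [0, -0.0581, -0.0046], [0, -0.057, 0.0099], [0, -0.0524, 0.0236], [0, -0.0446, 0.0358], [0, -0.0339, 0.0457], [0, -0.0212, 0.0526], [0, -0.0071, 0.0561]]
[[0, 0.0074, 0.0561], [0, 0.0215, 0.0525], [0, 0.0342, 0.0455], [0, 0.0448, 0.0355], [0, 0.0526, 0.0233], [0, 0.0571, 0.0095], [0, 0.0581, -0.0049], [0, 0.0555, -0.0192], [0, 0.0494, -0.0324], [0, 0.0402, -0.0436], [0, 0.0286, -0.0523], [0, 0.0152, -0.0578]]
[[0, 0.0008, -0.0598], [0, -0.0136, -0.0582], [0, -0.0272, -0.0531], [0, -0.0391, -0.0447], [0, -0.0485, -0.0337], [0, -0.055, -0.0207], [0, -0.058, -0.0065], [0, -0.0574, 0.008]]
t 8.2 X,Y,z 0.44636107970905087 0.06760207509401564 0.06020823948697749 F -1.8472989667269255 11.559260681599255 -0.3376934993445592 w 0.012766324059418719 tq [ 2.0625 -0.314   0.0979]
```

>>> carry_out:
  slide:
    - [0, -0.0305, -0.0511]
    - [0, -0.0418, -0.0421]
    - [0, -0.0505, -0.0304]
    - [0, -0.0561, -0.017]
    - [0, -0.0582, -0.0027]
    - [0, -0.0566, 0.0117]
    - [0, 0, 0]
  twist:
    - [0, 0, 0]
    - [0, 0, 0]
    - [0, 0, 0]
    - [0, 0, 0]
    - [0, 0, 0]
    - [0, 0, 0]
    - [0, 0, 0]
  squeeze: 22

```text
t: 8.9
eef_pos: [0.4401, -0.0785, 0.0761]
ee_rot: [[-0.969, 0.246, -0.001], [0.246, 0.969, 0.0], [0.001, 0.0, -1.0]]
force: [-7.4, 0.3, 11.0]
gripper_width: 0.0126
gripper_force: 22.1
```

```bash
python3 st.py
```

```text
t 8.9 X,Y,z 0.4459766770804672 0.031024904634726094 0.07610054419112536 F -7.264625681093102 -1.5564152274873653 11.033067057100036 w 0.01263220078710176 tq [ 0.1921  1.1124 -0.0933]
```

>>> carry_out:
  slide:
    - [0, -0.0516, 0.0173]
    - [0, -0.0433, 0.0373]
    - [0, -0.0323, 0.0468]
    - [0, -0.0193, 0.0532]
    - [0, -0.0052, 0.0563]
    - [0, 0.0093, 0.0558]
    - [0, 0.0232, 0.0517]
    - [0, 0.0357, 0.0443]
    - [0, 0, 0]
  twist:
    - [0, 0, 0]
    - [0, 0, 0]
    - [0, 0, 0]
    - [0, 0, 0]
    - [0, 0, 0]
    - [0, 0, 0]
    - [0, 0, 0]
    - [0, 0, 0]
    - [0, 0, 0]

```text
t: 9.8
eef_pos: [0.4387, -0.0875, 0.0323]
ee_rot: [[-0.969, 0.245, 0.0], [0.245, 0.969, 0.001], [-0.0, 0.001, -1.0]]
force: [-1.2, 5.4, 9.9]
gripper_width: 0.013
gripper_force: 22.0
```

```bash
python3 st.py
```

```text
t 9.8 X,Y,z 0.4467905573094548 0.022015873886265157 0.03225072746158164 F -2.479107475040667 4.953927680480149 9.880444658317476 w 0.01304548823157327 tq [ 1.1592  0.0364 -0.0349]
```

>>> carry_out:
  slide:
    - [0, 0.046, 0.034]
    - [0, 0.0534, 0.0216]
    - [0, 0.0574, 0.0076]
    - [0, 0.0579, -0.0069]
    - [0, 0.0548, -0.021]
    - [0, 0.0483, -0.034]
    - [0, 0.0388, -0.045]
    - [0, 0.0269, -0.0532]
    - [0, 0.0133, -0.0583]
    - [0, 0, 0]
  twist:
    - [0, 0, 0]
    - [0, 0, 0]
    - [0, 0, 0]
    - [0, 0, 0]
    - [0, 0, 0]
    - [0, 0, 0]
    - [0, 0, 0]
    - [0, 0, 0]
    - [0, 0, 0]
    - [0, 0, 0]

```text
t: 10.8
eef_pos: [0.4499, -0.0414, 0.0508]
ee_rot: [[-0.969, 0.246, -0.0], [0.246, 0.969, 0.001], [0.001, 0.001, -1.0]]
force: [-0.1, 5.5, -4.6]
gripper_width: 0.013
gripper_force: 22.0
```

```bash
python3 st.py
```

```text
t 10.8 X,Y,z 0.4464190534259854 0.06942594666058464 0.05078468094337442 F -1.3984553292119613 5.3080322823062085 -4.5556965448074225 w 0.013049844157071635 tq [1.0448 0.0136 0.0029]
```

>>> carry_out:
  slide:
    - [0, 0.003, -0.0598]
    - [0, -0.0155, -0.0577]
    - [0, -0.0289, -0.0521]
    - [0, -0.0405, -0.0434]
    - [0, -0.0496, -0.0321]
    - [0, -0.0556, -0.0189]
    - [0, -0.0581, -0.0046]
    - [0, -0.057, 0.0099]
    - [0, -0.0524, 0.0236]
    - [0, -0.0446, 0.0358]
    - [0, -0.0339, 0.0457]
    - [0, 0, 0]
  twist:
    - [0, 0, 0]
    - [0, 0, 0]
    - [0, 0, 0]
    - [0, 0, 0]
    - [0, 0, 0]
    - [0, 0, 0]
    - [0, 0, 0]
    - [0, 0, 0]
    - [0, 0, 0]
    - [0, 0, 0]
    - [0, 0, 0]
    - [0, 0, 0]

```text
t: 12.0
eef_pos: [0.4365, -0.0925, 0.0688]
ee_rot: [[-0.969, 0.246, -0.002], [0.246, 0.969, 0.001], [0.002, 0.0, -1.0]]
force: [-4.6, 2.4, 4.2]
gripper_width: 0.0128
gripper_force: 22.0
```

```bash
python3 st.py
```

```text
t 12.0 X,Y,z 0.44586461688202 0.016586879595472764 0.06878208104853936 F -5.006658724187226 1.2396646474817736 4.233295710961853 w 0.012754048205554926 tq [ 0.4658  0.7934 -0.0804]
```

Nominal angle is 13.64 and tracking is good. Continuing.

>>> carry_out:
  slide:
    - [0, -0.0212, 0.0526]
    - [0, -0.0071, 0.0561]
    - [0, 0.0074, 0.0561]
    - [0, 0.0215, 0.0525]
    - [0, 0.0342, 0.0455]
    - [0, 0.0448, 0.0355]
    - [0, 0.0526, 0.0233]
    - [0, 0.0571, 0.0095]
    - [0, 0.0581, -0.0049]
    - [0, 0.0555, -0.0192]
    - [0, 0.0494, -0.0324]
    - [0, 0, 0]
  twist:
    - [0, 0, 0]
    - [0, 0, 0]
    - [0, 0, 0]
    - [0, 0, 0]
    - [0, 0, 0]
    - [0, 0, 0]
    - [0, 0, 0]
    - [0, 0, 0]
    - [0, 0, 0]
    - [0, 0, 0]
    - [0, 0, 0]
    - [0, 0, 0]

```text
t: 13.2
eef_pos: [0.4474, -0.0515, 0.0363]
ee_rot: [[-0.97, 0.245, -0.001], [0.245, 0.97, -0.001], [0.001, -0.001, -1.0]]
force: [-4.3, -4.2, 0.2]
gripper_width: 0.0127
gripper_force: 22.0
```

```bash
python3 st.py; python3 circ.py 18.14 10 .12
```

```text
t 13.2 X,Y,z 0.44647549146405296 0.0589676524049437 0.03626317121564503 F -3.1886514455932944 -5.1017291438546355 0.17743388040814378 w 0.01272383781198394 tq [-0.5353  0.5778 -0.1161]
[[0, -0.0223, -0.0177], [0, -0.0242, -0.0149], [0, -0.0257, -0.0119], [0, -0.0268, -0.0088], [0, -0.0276, -0.0055], [0, -0.0279, -0.0022], [0, -0.0279, 0.0012], [0, -0.0275, 0.0045], [0, -0.0266, 0.0078], [0, -0.0254, 0.0109]]
```

>>> carry_out:
  slide:
    - [0, 0.0402, -0.0436]
    - [0, 0.0286, -0.0523]
    - [0, 0.0152, -0.0578]
    - [0, 0.0008, -0.0598]
    - [0, -0.0136, -0.0582]
    - [0, -0.0272, -0.0531]
    - [0, -0.0391, -0.0447]
    - [0, -0.0223, -0.0177]
    - [0, -0.0242, -0.0149]
    - [0, 0, 0]
  twist:
    - [0, 0, 0]
    - [0, 0, 0]
    - [0, 0, 0]
    - [0, 0, 0]
    - [0, 0, 0]
    - [0, 0, 0]
    - [0, 0, 0]
    - [0, 0, 0]
    - [0, 0, 0]
    - [0, 0, 0]

```text
t: 14.2
eef_pos: [0.4458, -0.055, 0.0849]
ee_rot: [[-0.969, 0.246, -0.001], [0.246, 0.969, 0.002], [0.002, 0.002, -1.0]]
force: [-7.0, 12.6, 9.4]
gripper_width: 0.0127
gripper_force: 22.0
```

```bash
python3 st.py
```

```text
t 14.2 X,Y,z 0.44581793118520907 0.05520024677898539 0.0849154861528788 F -9.808253602951964 10.48396422680537 9.401653593608591 w 0.012695714706330605 tq [2.3982 1.1852 0.0311]
```

>>> carry_out:
  slide:
    - [0, -0.0257, -0.0119]
    - [0, 0, 0]
  twist:
    - [0, 0, 0]
    - [0, 0, 0]

```text
t: 14.4
eef_pos: [0.4451, -0.0581, 0.0864]
ee_rot: [[-0.969, 0.246, -0.001], [0.246, 0.969, 0.002], [0.002, 0.002, -1.0]]
force: [-7.7, 11.2, 10.9]
gripper_width: 0.0126
gripper_force: 22.0
```

>>> carry_out:
  slide:
    - [0, -0.0268, -0.0088]
    - [0, 0, 0]
  twist:
    - [0, 0, 0]
    - [0, 0, 0]

```text
t: 14.6
eef_pos: [0.4442, -0.0613, 0.0875]
ee_rot: [[-0.969, 0.246, -0.001], [0.246, 0.969, 0.002], [0.002, 0.002, -1.0]]
force: [-7.7, 11.1, 12.3]
gripper_width: 0.0128
gripper_force: 22.0
```

```bash
python3 st.py
```

```text
t 14.6 X,Y,z 0.44573905548408255 0.04870761270098486 0.08747960632931599 F -10.197488462480674 8.885858723240412 12.336330502949584 w 0.012778186015781953 tq [ 2.0155  1.4535 -0.0164]
```

>>> carry_out:
  slide:
    - [0, -0.0276, -0.0055]
    - [0, 0, 0]
  twist:
    - [0, 0, 0]
    - [0, 0, 0]

```text
t: 14.8
eef_pos: [0.4433, -0.0647, 0.0881]
ee_rot: [[-0.969, 0.246, -0.002], [0.246, 0.969, 0.002], [0.002, 0.001, -1.0]]
force: [-10.6, 8.7, 12.5]
gripper_width: 0.0127
gripper_force: 22.0
```

>>> carry_out:
  slide:
    - [0, -0.0279, -0.0022]
    - [0, 0, 0]
  twist:
    - [0, 0, 0]
    - [0, 0, 0]

```text
t: 15.0
eef_pos: [0.4424, -0.0681, 0.0884]
ee_rot: [[-0.969, 0.246, -0.002], [0.246, 0.969, 0.002], [0.002, 0.001, -1.0]]
force: [-9.7, 8.2, 13.2]
gripper_width: 0.0124
gripper_force: 22.0
```

```bash
python3 st.py
```

```text
t 15.0 X,Y,z 0.4456815095684332 0.041711679578768486 0.0884148607412861 F -11.438573081387808 5.539954577956951 13.226231048698864 w 0.012396063813341114 tq [ 1.5672  1.6513 -0.0318]
```

>>> carry_out:
  slide:
    - [0, -0.014, 0]
    - [0, 0, 0]
  twist:
    - [0, 0, 0]
    - [0, 0, 0]

```text
t: 15.2
eef_pos: [0.4421, -0.0692, 0.0884]
ee_rot: [[-0.969, 0.246, -0.002], [0.246, 0.969, 0.002], [0.002, 0.002, -1.0]]
force: [-8.7, 12.8, 12.5]
gripper_width: 0.0126
gripper_force: 22.0
```

>>> carry_out:
  slide:
    - [0, -0.014, 0.0012]
    - [0, 0, 0]
  twist:
    - [0, 0, 0]
    - [0, 0, 0]

```text
t: 15.4
eef_pos: [0.4418, -0.0704, 0.0883]
ee_rot: [[-0.969, 0.246, -0.001], [0.246, 0.969, 0.003], [0.002, 0.003, -1.0]]
force: [-9.4, 17.3, 13.2]
gripper_width: 0.0125
gripper_force: 22.1
```

```bash
python3 st.py
```

```text
t 15.4 X,Y,z 0.4456454800211207 0.03935040773804357 0.0882579529472441 F -13.31967297892332 14.44896875176753 13.157506504874759 w 0.01251785898155155 tq [3.2206 1.2683 0.1072]
```

>>> carry_out:
  slide:
    - [0, -0.014, 0.001]
    - [0, -0.014, 0.001]
    - [0, 0, 0]
  twist:
    - [0, 0, 0]
    - [0, 0, 0]
    - [0, 0, 0]

```text
t: 15.7
eef_pos: [0.4412, -0.0726, 0.088]
ee_rot: [[-0.969, 0.247, -0.001], [0.247, 0.969, 0.005], [0.002, 0.005, -1.0]]
force: [-5.1, 26.6, 13.4]
gripper_width: 0.0127
gripper_force: 22.2
```

```bash
python3 st.py; python3 circ.py 18.85 9 -.1745
```

```text
t 15.7 X,Y,z 0.44559871123001726 0.037009247505963176 0.08800673414695226 F -11.451472562438285 24.518728519902243 13.445791534363705 w 0.012737878762247105 tq [4.8414 0.7031 0.1899]
[[0, 0.0405, 0.0047], [0, 0.0393, 0.0116], [0, 0.0369, 0.0183], [0, 0.0333, 0.0244], [0, 0.0288, 0.0299], [0, 0.0233, 0.0344], [0, 0.0172, 0.038], [0, 0.0106, 0.0404], [0, 0.0036, 0.0416]]
```

The stop is confirmed: at 24.5 N the grip has stopped following. Now I'll undo the overtravel and back off a quarter turn.

>>> carry_out:
  slide:
    - [0, 0.056, -0.003]
    - [0, 0.0405, 0.0047]
    - [0, 0.0393, 0.0116]
    - [0, 0.0369, 0.0183]
    - [0, 0.0333, 0.0244]
    - [0, 0.0288, 0.0299]
    - [0, 0.0233, 0.0344]
    - [0, 0.0172, 0.038]
    - [0, 0.0106, 0.0404]
    - [0, 0.0036, 0.0416]
    - [0, 0, 0]
    - [0, 0, 0]
  twist:
    - [0, 0, 0]
    - [0, 0, 0]
    - [0, 0, 0]
    - [0, 0, 0]
    - [0, 0, 0]
    - [0, 0, 0]
    - [0, 0, 0]
    - [0, 0, 0]
    - [0, 0, 0]
    - [0, 0, 0]
    - [0, 0, 0]
    - [0, 0, 0]

```text
t: 16.9
eef_pos: [0.45, -0.0409, 0.0587]
ee_rot: [[-0.969, 0.246, -0.001], [0.246, 0.969, 0.001], [0.001, 0.001, -1.0]]
force: [-4.1, 7.6, 1.6]
gripper_width: 0.0131
gripper_force: 22.0
```

```bash
python3 st.py; python3 - <<'E'
from h import *
i=env.grab_frame("wrist")[:,:,::-1];cv2.imwrite("pics/w4.png",cv2.resize(i[150:320,220:430],None,fx=3.5,fy=3.5,interpolation=2))
print(env.camera_params("wrist"))
E
```

```text
t 16.9 X,Y,z 0.4464124002157641 0.0699042524305352 0.05865386217388421 F -5.849525103954177 6.394383106067982 1.5673240804039341 w 0.013057727751940303 tq [1.472  0.5269 0.1071]
{'mtx': array([[326.7452,   0.    , 324.8067],
       [  0.    , 326.7452, 198.4499],
       [  0.    ,   0.    ,   1.    ]]), 'xyz': array([ 0.3758, -0.0221,  0.2521]), 'orientation': array([[ 0.2446,  0.9314,  0.2695],
       [ 0.9696, -0.2352, -0.0671],
       [ 0.0009,  0.2777, -0.9607]])}
```

View pics/w4.png

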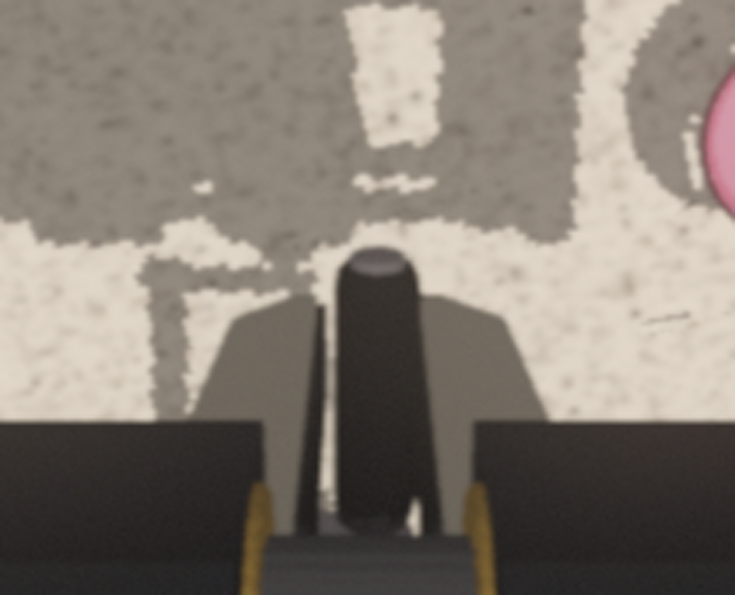

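The grip is held at the +y side, level with the axis: its near end is at crop (377,262), giving z≈0.09, which is a quarter turn below the stop. Now I'll release and lift.

>>> carry_out:
  slide:
    - [0, 0, 0]
    - [0, 0, 0]
    - [0, 0, 0]
    - [0, 0, 0]
    - [0, 0, 0]
    - [0, 0, 0]
    - [0, 0, -0.15]
    - [0, 0, -0.2]
    - [0, 0, -0.25]
    - [0, 0, -0.25]
    - [0, 0, 0]
  twist:
    - [0, 0, 0]
    - [0, 0, 0]
    - [0, 0, 0]
    - [0, 0, 0]
    - [0, 0, 0]
    - [0, 0, 0]
    - [0, 0, 0]
    - [0, 0, 0]
    - [0, 0, 0]
    - [0, 0, 0]
    - [0, 0, 0]
  claw: -1

```text
t: 18.05
eef_pos: [0.4521, -0.042, 0.1632]
ee_rot: [[-0.969, 0.246, 0.006], [0.246, 0.969, -0.001], [-0.006, 0.0, -1.0]]
force: [0.2, -0.7, -1.1]
gripper_width: 0.0921
gripper_force: 0.0
```

```bash
python3 - <<'E'
from h import *
plan([.40,.125,.17],5,2.896)
i=env.grab_frame("wrist")[:,:,::-1]; t=env.grab_frame("top")[:,:,::-1]
np.save("w5.npy",i);W=env.camera_params("wrist");import pickle;pickle.dump(W,open("w5.pkl","wb"))
a=cv2.resize(i,None,fx=.75,fy=.75);b=cv2.resize(t[140:280,340:440],None,fx=3,fy=3,interpolation=2)
cv2.imwrite("pics/m5.png",np.hstack([cv2.copyMakeBorder(a,0,120,0,0,0),b]))
E
```

```text
t 18.05 pos [ 0.4521 -0.042   0.1632] F [ 0.2435 -0.6811 -1.0537] w 0.09205911425780022 slide/row [ 0.1525  0.2485 -0.0122] mm/row 35.02223629656336
twist share total [ 0.0004  0.0076 -0.0032]
```

View pics/m5.png

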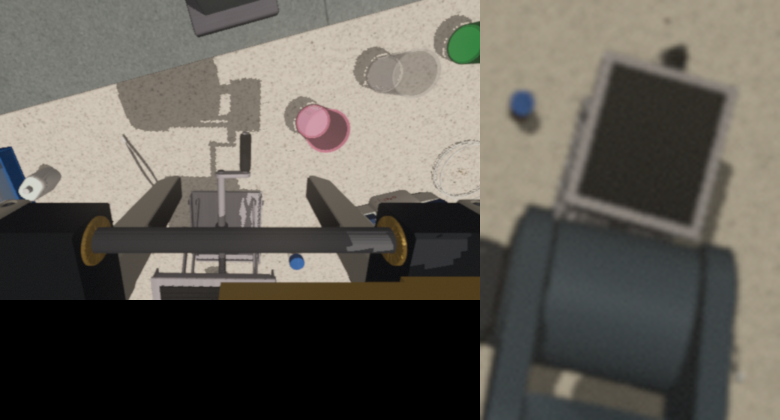

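The crank arm now lies level toward +y, from its hub at (222,172) to the grip at (245,172), so the quarter turn back is right. From this picture I'll refine the beaker and plate positions.

```bash
python3 - <<'E'
from h import *
import pickle
T=env.camera_params("top");W=pickle.load(open("w5.pkl","rb"))
P=[atz(ray(T,(340+(u-480-1)/3,140+(v-1)/3)),.182) for u,v in [(605,52),(735,90),(698,238),(570,195)]]
print(np.array(P),np.mean(P,0))
# mat corners
P=[atz(ray(T,(340+(u-480-1)/3,140+(v-1)/3)),.182) for u,v in [(612,61),(728,92),(692,228),(578,190)]];print("mat",np.mean(P,0))
w=lambda u,v:ray(W,(u/.75,v/.75))
print("base",atz(w(384,73),0),"rim",atz(w(415,73),.068))
print("green rim",atz(w(470,43),.068))
E
```

```text
[[ 0.6731 -0.0703  0.182 ]
 [ 0.644  -0.1756  0.182 ]
 [ 0.5227 -0.145   0.182 ]
 [ 0.5549 -0.0428  0.182 ]] [ 0.5987 -0.1084  0.182 ]
mat [ 0.5994 -0.1088  0.182 ]
base [0.4172 0.1662 0.    ] rim [0.4177 0.1633 0.068 ]
green rim [0.4008 0.2224 0.068 ]
```

>>> carry_out:
  slide:
    - [0.057, 0.134, 0]
    - [0.114, 0.268, 0]
    - [0.114, 0.268, 0]
    - [0.114, 0.268, 0]
    - [0.114, 0.268, 0]
    - [0.114, 0.268, 0]
    - [0.057, 0.134, 0]
    - [0, 0, 0]
  twist:
    - [0, 0, 0]
    - [0, 0, 0]
    - [0, 0, 0]
    - [0, 0, 0]
    - [0, 0, 0]
    - [0, 0, 0]
    - [0, 0, 0]
    - [0, 0, 0]

```text
t: 18.95
eef_pos: [0.417, 0.1669, 0.1586]
ee_rot: [[-0.97, 0.243, -0.002], [0.243, 0.97, -0.0], [0.002, -0.001, -1.0]]
force: [-0.4, -0.5, -0.6]
gripper_width: 0.0925
gripper_force: 0.0
```

```bash
python3 - <<'E'
from h import *
plan([.42,.165,.008],6,2.896)
# check: beaker in wrist view, edges
W=env.camera_params("wrist");print(proj(W,[.42,.165,.068]),proj(W,[.42,.165,0]))
i=env.grab_frame("wrist")[:,:,::-1];cv2.imwrite("pics/w6.png",i)
g=cv2.cvtColor(i,cv2.COLOR_BGR2GRAY)
c=cv2.HoughCircles(cv2.medianBlur(g,3),cv2.HOUGH_GRADIENT,1,15,param1=80,param2=18,minRadius=28,maxRadius=55);print(c[0][:10] if c is not None else None)
E
```

```text
t 18.95 pos [0.417  0.1669 0.1586] F [-0.448  -0.5034 -0.5806] w 0.09250597063085259 slide/row [-0.0051 -0.0013  0.2091] mm/row 25.10212209572822
twist share total [-0.0012 -0.0026  0.0001]
[323.4442 196.2551] [323.7588 179.6128]
[[437.5 148.5  33.3]
 [575.5 198.5  33. ]
 [489.5 330.5  54.4]
 [412.5 139.5  29.9]
 [505.5 330.5  38.5]
 [546.5 198.5  30.8]
 [225.5 255.5  33.5]
 [466.5 259.5  53.3]]
```

>>> carry_out:
  slide:
    - [-0.015, -0.004, 0.15]
    - [-0.015, -0.004, 0.25]
    - [0, 0, 0.25]
    - [0, 0, 0.25]
    - [0, 0, 0.2]
    - [0, 0, 0.15]
    - [0, 0, 0]
  twist:
    - [0, 0, 0]
    - [0, 0, 0]
    - [0, 0, 0]
    - [0, 0, 0]
    - [0, 0, 0]
    - [0, 0, 0]
    - [0, 0, 0]

```text
t: 19.7
eef_pos: [0.4198, 0.1622, 0.0077]
ee_rot: [[-0.969, 0.247, -0.005], [0.247, 0.969, -0.001], [0.004, -0.002, -1.0]]
force: [-0.5, 0.2, -0.2]
gripper_width: 0.0931
gripper_force: 0.0
```

>>> carry_out:
  slide:
    - [0, 0, 0]
    - [0, 0, 0]
    - [0, 0, 0]
    - [0, 0, 0]
    - [0, 0, 0]
    - [0, 0, 0]
    - [0, 0, 0]
    - [0, 0, 0]
  twist:
    - [0, 0, 0]
    - [0, 0, 0]
    - [0, 0, 0]
    - [0, 0, 0]
    - [0, 0, 0]
    - [0, 0, 0]
    - [0, 0, 0]
    - [0, 0, 0]
  claw: 1
  squeeze: 10

```text
t: 20.5
eef_pos: [0.4215, 0.1638, 0.0101]
ee_rot: [[-0.969, 0.246, 0.0], [0.246, 0.969, 0.0], [-0.0, 0.0, -1.0]]
force: [-0.3, 0.9, 3.8]
gripper_width: 0.0531
gripper_force: 10.0
```

```bash
python3 st.py; python3 -c "
from h import *
print(env.sense()['gripper_force'])
plan([.42,.165,.25],6)"
```

```text
t 20.5 X,Y,z 0.36893991556238337 0.2615543896349612 0.010080574603294944 F -0.47048875632681897 0.769463243007801 3.809120282753135 w 0.053083915403493984 tq [ 0.0604 -0.1076  0.0349]
10.00015002762666
t 20.5 pos [0.4215 0.1638 0.0101] F [-0.2689  0.8609  3.8091] w 0.053083915403493984 slide/row [ 0.0023  0.0011 -0.3332] mm/row 39.98785456018986
```

>>> carry_out:
  slide:
    - [0, 0, -0.05]
    - [0, 0, -0.2]
    - [0, 0, -0.3]
    - [0, 0, -0.35]
    - [0, 0, -0.35]
    - [0, 0, -0.35]
    - [0, 0, -0.2]
    - [0, 0, -0.05]
    - [0, 0, 0]
  twist:
    - [0, 0, 0]
    - [0, 0, 0]
    - [0, 0, 0]
    - [0, 0, 0]
    - [0, 0, 0]
    - [0, 0, 0]
    - [0, 0, 0]
    - [0, 0, 0]
    - [0, 0, 0]

```text
t: 21.4
eef_pos: [0.4212, 0.1637, 0.2319]
ee_rot: [[-0.969, 0.246, 0.001], [0.246, 0.969, 0.0], [-0.0, 0.0, -1.0]]
force: [-0.5, 0.2, -0.8]
gripper_width: 0.0535
gripper_force: 10.0
```

>>> carry_out:
  slide:
    - [-0.03, -0.1, 0]
    - [-0.06, -0.2, 0]
    - [-0.068, -0.23, 0]
    - [-0.068, -0.23, 0]
    - [-0.068, -0.23, 0]
    - [-0.068, -0.23, 0]
    - [-0.068, -0.23, 0]
    - [-0.06, -0.2, 0]
    - [-0.037, -0.14, 0]
    - [0, 0, 0]
  twist:
    - [0, 0, 0]
    - [0, 0, 0]
    - [0, 0, 0]
    - [0, 0, 0]
    - [0, 0, 0]
    - [0, 0, 0]
    - [0, 0, 0]
    - [0, 0, 0]
    - [0, 0, 0]
    - [0, 0, 0]

```text
t: 22.4
eef_pos: [0.4289, -0.0619, 0.2303]
ee_rot: [[-0.969, 0.248, -0.003], [0.248, 0.969, 0.0], [0.003, -0.0, -1.0]]
force: [-0.1, 0.6, 0.1]
gripper_width: 0.0532
gripper_force: 10.0
```

>>> carry_out:
  slide:
    - [-0.07, -0.002, 0]
    - [-0.15, -0.005, 0]
    - [-0.2, -0.006, 0]
    - [-0.22, -0.007, 0]
    - [-0.22, -0.007, 0]
    - [-0.22, -0.007, 0]
    - [-0.2, -0.006, 0]
    - [-0.13, -0.004, 0]
    - [-0.058, -0.002, 0]
    - [0, 0, 0]
    - [0, 0, 0]
  twist:
    - [0, 0, 0]
    - [0, 0, 0]
    - [0, 0, 0]
    - [0, 0, 0]
    - [0, 0, 0]
    - [0, 0, 0]
    - [0, 0, 0]
    - [0, 0, 0]
    - [0, 0, 0]
    - [0, 0, 0]
    - [0, 0, 0]

```text
t: 23.5
eef_pos: [0.5988, -0.1081, 0.2316]
ee_rot: [[-0.97, 0.245, -0.001], [0.245, 0.97, 0.0], [0.001, 0.0, -1.0]]
force: [-0.6, 0.3, -0.7]
gripper_width: 0.0534
gripper_force: 10.0
```

```bash
python3 st.py; python3 - <<'E'
from h import *
plan([.5994,-.1087,.194],1,2.896)
i=env.grab_frame("wrist")[:,:,::-1];s=env.grab_frame("scene")[:,:,::-1]
a=cv2.resize(s[100:250,290:430],None,fx=2.8,fy=2.8,interpolation=2);b=cv2.resize(i[100:400,180:470],None,fx=1.4,fy=1.4,interpolation=2)
cv2.imwrite("pics/m7.png",np.hstack([a,b]));print(a.shape,b.shape)
E
```

```text
t 23.5 X,Y,z 0.6071047994053587 0.04101458080027328 0.23156654682570593 F -0.69573741197216 0.15743924815786536 -0.66653523225807 w 0.05337441511886081 tq [ 0.0935 -0.1758  0.0219]
t 23.5 pos [ 0.5988 -0.1081  0.2316] F [-0.6365  0.3221 -0.6665] w 0.05337441511886081 slide/row [-0.0063 -0.0039  0.313 ] mm/row 37.57643751826714
twist share total [ 0.     -0.001  -0.0025]
(420, 392, 3) (420, 406, 3)
```

>>> carry_out:
  slide:
    - [-0.006, -0.004, 0.06]
    - [0, 0, 0.08]
    - [0, 0, 0.07]
    - [0, 0, 0.04]
    - [0, 0, 0.02]
    - [0, 0, 0]
    - [0, 0, 0]
  twist:
    - [0, 0, 0]
    - [0, 0, 0]
    - [0, 0, 0]
    - [0, 0, 0]
    - [0, 0, 0]
    - [0, 0, 0]
    - [0, 0, 0]

```text
t: 24.3
eef_pos: [0.6, -0.1093, 0.1998]
ee_rot: [[-0.969, 0.246, 0.0], [0.246, 0.969, -0.0], [-0.0, -0.0, -1.0]]
force: [-0.1, 0.1, -0.5]
gripper_width: 0.0535
gripper_force: 10.0
```

>>> carry_out:
  slide:
    - [0, 0, 0.017]
    - [0, 0, 0.017]
    - [0, 0, 0]
  twist:
    - [0, 0, 0]
    - [0, 0, 0]
    - [0, 0, 0]

```text
t: 24.6
eef_pos: [0.5997, -0.1092, 0.1951]
ee_rot: [[-0.969, 0.246, -0.0], [0.246, 0.969, 0.0], [0.0, 0.0, -1.0]]
force: [-0.6, -0.6, -0.5]
gripper_width: 0.053
gripper_force: 10.0
```

>>> carry_out:
  slide:
    - [0, 0, 0.008]
    - [0, 0, 0.008]
    - [0, 0, 0]
  twist:
    - [0, 0, 0]
    - [0, 0, 0]
    - [0, 0, 0]

```text
t: 24.9
eef_pos: [0.5998, -0.1093, 0.1934]
ee_rot: [[-0.969, 0.246, -0.0], [0.246, 0.969, 0.0], [0.0, 0.0, -1.0]]
force: [0.5, -0.5, 0.9]
gripper_width: 0.0535
gripper_force: 10.0
```

>>> carry_out:
  slide:
    - [0, 0, 0.006]
    - [0, 0, 0]
  twist:
    - [0, 0, 0]
    - [0, 0, 0]

```text
t: 25.1
eef_pos: [0.5998, -0.1093, 0.1927]
ee_rot: [[-0.969, 0.246, -0.0], [0.246, 0.969, 0.0], [0.0, 0.0, -1.0]]
force: [0.3, 0.5, -1.4]
gripper_width: 0.0534
gripper_force: 10.0
```

>>> carry_out:
  slide:
    - [0, 0, 0.006]
    - [0, 0, 0]
  twist:
    - [0, 0, 0]
    - [0, 0, 0]

```text
t: 25.3
eef_pos: [0.5998, -0.1093, 0.192]
ee_rot: [[-0.969, 0.246, -0.0], [0.246, 0.969, 0.0], [0.0, 0.0, -1.0]]
force: [0.1, 0.4, -1.0]
gripper_width: 0.0537
gripper_force: 10.0
```

>>> carry_out:
  slide:
    - [0, 0, 0.008]
    - [0, 0, 0]
  twist:
    - [0, 0, 0]
    - [0, 0, 0]

```text
t: 25.5
eef_pos: [0.6, -0.1093, 0.1913]
ee_rot: [[-0.969, 0.246, 0.0], [0.246, 0.969, -0.0], [-0.0, 0.0, -1.0]]
force: [-0.7, 0.3, 1.1]
gripper_width: 0.0534
gripper_force: 10.0
```

>>> carry_out:
  slide:
    - [0, 0, 0.008]
    - [0, 0, 0]
  twist:
    - [0, 0, 0]
    - [0, 0, 0]

```text
t: 25.7
eef_pos: [0.6003, -0.1092, 0.191]
ee_rot: [[-0.969, 0.246, 0.001], [0.246, 0.969, -0.0], [-0.001, 0.0, -1.0]]
force: [-0.9, 0.9, 5.6]
gripper_width: 0.0535
gripper_force: 10.0
```

Contact: 5.6 N up at TCP 0.191, as expected for a plate height of 0.182. Releasing and lifting.

>>> carry_out:
  slide:
    - [0, 0, -0.004]
    - [0, 0, 0]
    - [0, 0, 0]
    - [0, 0, 0]
    - [0, 0, 0]
    - [0, 0, 0]
    - [0, 0, 0]
    - [0, 0, 0]
  twist:
    - [0, 0, 0]
    - [0, 0, 0]
    - [0, 0, 0]
    - [0, 0, 0]
    - [0, 0, 0]
    - [0, 0, 0]
    - [0, 0, 0]
    - [0, 0, 0]
  claw: -1

```text
t: 26.5
eef_pos: [0.5998, -0.1093, 0.1906]
ee_rot: [[-0.969, 0.246, -0.0], [0.246, 0.969, 0.0], [0.0, -0.0, -1.0]]
force: [-0.3, -0.4, 0.1]
gripper_width: 0.093
gripper_force: 0.0
```

>>> carry_out:
  slide:
    - [0, 0, -0.1]
    - [0, 0, -0.2]
    - [0, 0, -0.25]
    - [0, 0, -0.25]
    - [0, 0, -0.2]
    - [0, 0, 0]
  twist:
    - [0, 0, 0]
    - [0, 0, 0]
    - [0, 0, 0]
    - [0, 0, 0]
    - [0, 0, 0]
    - [0, 0, 0]

```text
t: 27.1
eef_pos: [0.601, -0.1095, 0.3152]
ee_rot: [[-0.969, 0.246, 0.006], [0.246, 0.969, -0.002], [-0.007, -0.0, -1.0]]
force: [-0.3, 0.2, 0.4]
gripper_width: 0.0926
gripper_force: 0.0
```

>>> carry_out:
  slide:
    - [0.15, 0, 0]
    - [0.3, 0, 0]
    - [0.3, 0, 0]
    - [0.3, 0, 0]
    - [0.3, 0, 0]
    - [0.15, 0, 0]
    - [0, 0, 0]
  twist:
    - [0, 0, 0]
    - [0, 0, 0]
    - [0, 0, 0]
    - [0, 0, 0]
    - [0, 0, 0]
    - [0, 0, 0]
    - [0, 0, 0]

```text
t: 27.8
eef_pos: [0.4239, -0.0646, 0.311]
ee_rot: [[-0.969, 0.245, 0.0], [0.245, 0.969, -0.0], [-0.0, 0.0, -1.0]]
force: [0.2, -0.2, 0.2]
gripper_width: 0.0931
gripper_force: 0.0
```

```bash
python3 - <<'E'
from h import *
t=env.grab_frame("top")[:,:,::-1];s=env.grab_frame("scene")[:,:,::-1]
a=cv2.resize(s[110:250,290:420],None,fx=3,fy=3,interpolation=2);b=cv2.resize(t[140:280,340:440],None,fx=3,fy=3,interpolation=2)
cv2.imwrite("pics/m8.png",np.hstack([a,b]))
S=env.camera_params("scene");T=env.camera_params("top")
for z in(.182,.25):
  print((proj(S,[.5994,-.1087,z])-[290,110])*3,(proj(T,[.5994,-.1087,z])-[340,140])*3+[390,0])
E
```

```text
[207.3447 120.3301] [561.3366 141.1922]
[210.6011  56.6528] [575.161  124.9745]
```

View pics/m8.png

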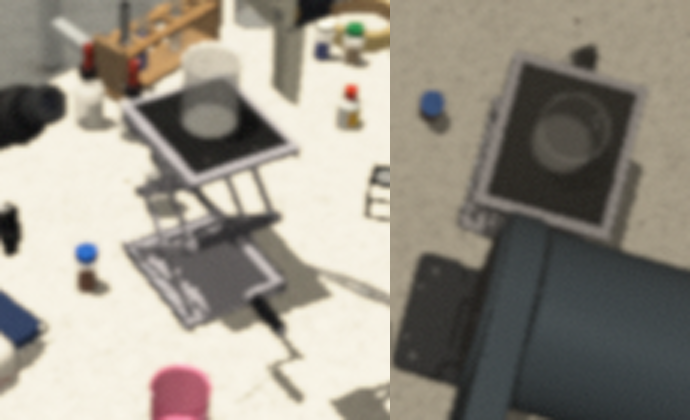

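The beaker stands upright in the middle of the mat: its base is at (210,122) against a predicted (207,120), and at top (560,143) against (561,141). The vial and the dropper bottle haven't moved, and the gripper is clear. Handing in.

```bash
python3 -c "
from workcell import env
print(env.finish_job())"
```

```text
the job is handed in; nothing more can be done
None
```

I cranked the jack up to its top stop and backed it off a quarter turn. Then I set the beaker upright in the middle of the plate, let go and handed the job in at about 28 s; no verdict came back.

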